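Check a suspect food tin for a swollen lid with a bridge gauge

ROBOT

A 6-joint arm with a two-finger parallel gripper is mounted at the origin on the work surface. World frame = base frame: x ahead of the robot, y to its left, z up, the work surface at z = 0. Lengths are in m, angles in rad, forces in N, time in s.
With the tool pointing down it reaches from about 0.25 to 0.775 m from the base axis. Payload 4 kg.
Tool frame: the origin (TCP) lies between the finger pads; the fingertips stand 11 mm ahead of it and the grasp point (between the pads) lies 8 mm behind it (robot.tip_extent is the z of the fingertips in the tool frame, in m); z points along the fingers, y is the line along which they close (so a half turn about z gives the same grasp; the last joint's range is limited). The gripper opens to 94 mm and grips with 3 to 60 N. Pads are 16 mm wide; open, the fingers measure 119 mm over their backs; the gripper's body (75 mm by 177 mm) begins 78 mm behind the grasp point.
Start: joints at [1.237, 0.087, 1.371, -0, 1.684, -0.103], TCP at [0.126, 0.535, 0.217] pointing down, gripper open.
Joint ranges: [-3.1, 3.1], [-0.76, 2.03], [0.27, 2.55], [-1.08, 4.22], [0.17, 2.65], [-2.57, 2.57]. Speed limits (rad/s): [2.79, 2.79, 3.14, 3.14, 3.14, 3.14].

INTERFACE

Orientations are given as [roll, pitch, yaw] about the fixed x, y, z axes, in that order (R = Rz(yaw) Ry(pitch) Rx(roll)).
In Python, from bench import robot, imaging gives the robot as it stands.
- The arm moves only by the shell command python3 -m pendant 'ROWS'. ROWS is JSON, a list of rows, each a list of 7 numbers: the shift along the world's x, y, z in cm, then the turn, a rotation vector about the world's x, y, z in degrees, then the opening, from 0 (shut) to 1 (fully open). In form: [[dx, dy, dz, ax, ay, az, jaw], ...]. A call has 1 to 8 rows; each row shifts and turns the commanded pose from where the row before left it; what a row does not reach is not made up. A row lasts 1/10 s, in which the tool goes at most 50 mm and 8.59 degrees, less where a joint would pass 70% of its speed; a pose out of reach is approached as far as the arm can. A call is refused whole if a number of a shift passes 5 or a number of a turn 8.59, either way. A call with a gripper value outside its range is refused whole. The fingers move at their own pace and stop on an object; the grip force is fixed at half the most. Time passes only in rows, so rows that do not move let the fingers close. It gives the time, the measured TCP pose, the force, the opening and the grip force at its end, in the units of the state.
- robot.get_obs(): the state, without advancing time (a new reading comes with each control period).
- imaging.snapshot(name): name is "side" or "top" or "wrist"; returns the picture (420x560x3 uint8, red, green, blue); there is no depth.
- imaging.camera_params(name): a dict with "camera_matrix" (3x3 intrinsics, pixels), "k1" (the pictures are not rectified: a ray, as slopes to the right and down, at radius r is drawn at 1 + k1 r^2 times it, then the intrinsics apply), "R" (3x3) and "t" (3): a world point X has camera coordinates R X + t. Camera axes: x right, y down, z forward; pixel columns grow to the right and rows downward; lengths in m; the calibration is good to about 2 mm. A picture is of the moment at which its call begins: read the wrist's pose just before it. camera_params takes no time and is no camera call; for the wrist camera it gives the pose at the moment of the call.
- robot.close_job(): hands the job in; it is judged then, once.
The state is a dict: "time": time; "joint_positions": joint angles; "qvel": joint speeds; "joint_torque": joint torques, N m; "tool_pos": TCP position; "ee_rot": TCP orientation; "wrist_force": force on the tool from outside, world axes, zero at the start; "wrist_torque": the same for the moment, N m; "width": finger opening in m; "finger_force": force on a finger pad.
Only numpy, scipy, OpenCV 4.12 (cv2) and the standard library are available. Lean on these libraries where they do the work, as an engineer would, in place of code of your own. Each camera call takes 0.05 s, during which the arm holds its last target. There are 200 camera calls.

TASK

Check the yellow-banded tin for a swollen lid: first take the blue bridge gauge from its wooden rest, stand it up on the dark slate slab, press it down until both feet sit flat and let go of it there for a second so that it shows its zero. Then take it again, centre it across the tin's lid, press it home gently so that both feet sit flat on the rim and the brass foot reads the lid, and leave it standing there by itself, without shifting the tin by more than about 30 mm or disturbing the other jars and the can.

Things in the scene. Friction and masses are not known exactly. Their poses are not given: they have to be found in the camera images.
- gauge: Blue bridge gauge, 112 mm tall, 120 wide, 40 deep, 0.36 kg, in its rest, leaning 50 degrees, head towards the robot. z: up when it stands, y: along the bridge, x: out of the dial face. Origin: between the two soles, in their plane. Soles 16 (y) x 40 mm at y = +-52 mm, 12 mm high; beam 120 (y) x 40 mm, z 12 to 28; stem 26 mm across, z 28 to 72; black 40 mm cube head above.
- gauge_head (a point): centre of the gauge's black head, a 40 mm cube and the place to grip, 92 mm above its soles along its z; axes as the gauge's
- foot (a joint): the reading: how far the brass foot is pushed in (m). 0 = free, 14 mm out past the soles; 0.014 = level with the soles; 0.020 = end of travel. Its spring and stiff slide take 4 to 5 N to push in, more than the gauge's weight (3.5 N): press it down until the soles sit, then it stays down by itself.
- foot_tip (a point): centre of the underside of the brass foot (a disc of 18 mm diameter); axes as the gauge's
- rest: fixed wooden rest of the gauge, 130 mm deep (x), 126 mm wide, a sloping board (40 degrees from level, rising to its -x side, 34 mm wide behind the head, so narrower than it) with two lips below the soles. Origin on the counter, right below the gauge's origin; the gauge's origin starts 30 mm above it, its head 89 mm above the counter
- slab: dark slate pastry slab, 200 (x) x 160 (y) x 20 mm, fixed on the counter. Origin at the centre of its underside; its top is 20 mm higher
- tin: loose round food tin with a wide yellow band, 116 mm diameter, 62 mm high, about 0.75 kg, upright. Origin at the centre of its underside, z up. Its flat rim is 5 mm wide (radius 53 to 58 mm), top at 62 mm; the lid panel lies a few mm below the rim, differently each time
- lid_center (a point): middle of the top of the tin's bare metal lid panel, 2 to 8 mm below the rim; z up
- spice_jar: red jar with black cap, 52 mm diameter, 85 mm high, bystander; origin at the centre of its underside
- honey_jar: amber jar with brass cap, 64 mm diameter, 95 mm high, bystander; origin at the centre of its underside
- bean_can: can with green label, 70 mm diameter, 75 mm high, bystander; origin at the centre of its underside

How it is judged:
By the outcome, as a careful person would: the job done as asked, in the order asked, and still so for the second after the job is handed in, with the robot touching nothing.
It also fails if it takes over 64 s, if anything falls off the work surface, if the arm or the gripper's body presses on something with over 40 N, if the wrist force passes 120 N, or if a joint passes its speed limit or range.

## Working session

There is one attempt and no reset: what is moved stays moved. The work goes in short steps, Python scripts to look and compute and a shell command to move; the robot and the scene stay as the last step left them, time stands still between calls to the robot, and variables do not carry over. Pictures are saved under pics/ and viewed, at most 14 in all, crops included, and the job is handed in when it is done.

```bash
mkdir -p pics; ls; python3 - <<'E'
from bench import robot, imaging
import cv2, numpy as np
o=robot.get_obs(); print(o)
a=imaging.snapshot("side");b=imaging.snapshot("top")
np.save('pics/side0.npy',a);np.save('pics/top0.npy',b)
cv2.imwrite('pics/side0.png',a[:,:,::-1]);cv2.imwrite('pics/top0.png',b[:,:,::-1])
for n in("side","top","wrist"):print(imaging.camera_params(n))
E
```

```text
pics
{'time': 0.0, 'joint_positions': array([ 1.23687048e+00,  8.79738608e-02,  1.37221347e+00, -1.35854565e-05,
        1.68357958e+00, -1.03067434e-01]), 'qvel': array([ 1.01704191e-04, -9.19304425e-05,  2.79955491e-03,  1.57778586e-03,
        1.51802893e-04,  3.26696707e-04]), 'joint_torque': array([-3.61564880e-04, -3.40162611e+01, -3.02437842e+01,  7.16784317e-02,
        3.28626344e-02, -1.51954464e-04]), 'tool_pos': array([0.12567229, 0.5349306 , 0.21531452]), 'ee_rot': array([-3.13942855e+00, -2.10267163e-04,  2.91073250e+00]), 'wrist_force': array([0.69516317, 0.14145456, 0.52673886]), 'wrist_torque': array([0.03459561, 0.00823827, 0.02498769]), 'finger_force': 0.0, 'width': 0.09397209402376638}
{'camera_matrix': array([[383.86801465,   0.        , 278.63175497],
       [  0.        , 383.86801465, 215.33538133],
       [  0.        ,   0.        ,   1.        ]]), 'k1': -0.11030774762208811, 'R': array([[ 7.71223206e-01, -6.36564764e-01, -2.59456442e-04],
       [-4.94963487e-01, -5.99411301e-01, -6.29060600e-01],
       [ 4.00282292e-01,  4.85274555e-01, -7.77356221e-01]]
[... 168 characters left out ...]
61058],
       [  0.        ,   0.        ,   1.        ]]), 'k1': -0.07909396441410046, 'R': array([[ 0.02212996, -0.99975263, -0.00222412],
       [-0.99709877, -0.02190904, -0.07289742],
       [ 0.07283066,  0.00383088, -0.99733696]]), 't': array([-0.00425591,  0.5999056 ,  1.06023613])}
{'camera_matrix': array([[345.87916333,   0.        , 277.53415376],
       [  0.        , 345.87916333, 201.47276184],
       [  0.        ,   0.        ,   1.        ]]), 'k1': -0.00038523400174212357, 'R': array([[ 0.22873953,  0.97348547, -0.0020661 ],
       [ 0.93783744, -0.21979323,  0.268611  ],
       [ 0.26103479, -0.06337962, -0.96324652]]), 't': array([-0.54908161, -0.02673352,  0.39216321])}
```

View pics/top0.png

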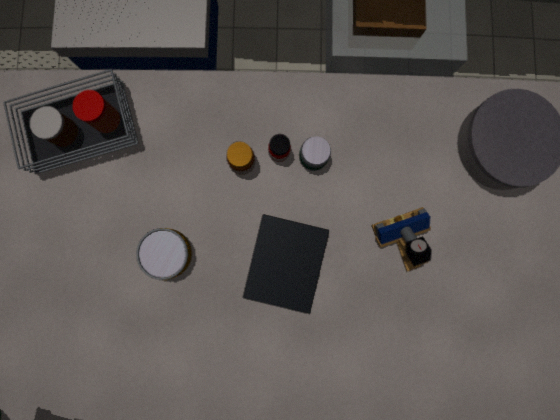

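View pics/side0.png

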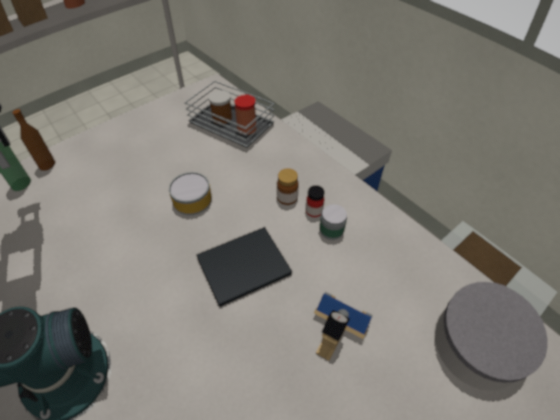

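The top view shows the tin at (164,254), slab at (287,263), gauge beam at (403,225) with its head at (418,249), and jars near (240,155), (279,147) and (315,152). In the side view the tin is at (190,190), the slab at (244,265), the head at (335,327) and the beam at (343,313).

```bash
cat > h.py <<'E'
import numpy as np, cv2
from bench import robot, imaging
from scipy.spatial.transform import Rotation as Ro
def ray(p,uv):
    K=p['camera_matrix'];uv=np.atleast_2d(np.asarray(uv,float))
    d=(uv-K[[0,1],2])/K[0,0];x=d.copy()
    for _ in range(20): x=d/(1+p['k1']*(x**2).sum(1,keepdims=True))
    D=np.c_[x,np.ones(len(x))]@p['R']; D/=np.linalg.norm(D,axis=1,keepdims=True)
    return -p['R'].T@p['t'],D
def plane(p,uv,z):
    c,D=ray(p,uv);return c+D*((z-c[2])/D[:,2])[:,None]
def proj(p,X):
    X=np.atleast_2d(X)@p['R'].T+p['t'];x=X[:,:2]/X[:,2:];x=x*(1+p['k1']*(x**2).sum(1,keepdims=True))
    return x*p['camera_matrix'][0,0]+p['camera_matrix'][[0,1],2]
def tri(obs):
    A=np.zeros((3,3));b=np.zeros(3)
    for p,uv in obs:
        c,D=ray(p,uv);M=np.eye(3)-np.outer(D[0],D[0]);A+=M;b+=M@c
    X=np.linalg.solve(A,b)
    return X,[np.round(proj(p,X)[0]-uv,1) for p,uv in obs]
def blobs(mask,roi=None,n=3,amin=15):
    m=mask.astype(np.uint8)
    if roi: z=np.zeros_like(m);u0,v0,u1,v1=roi;z[v0:v1,u0:u1]=m[v0:v1,u0:u1];m=z
    cs,_=cv2.findContours(m,cv2.RETR_EXTERNAL,cv2.CHAIN_APPROX_NONE)
    return sorted([c for c in cs if cv2.contourArea(c)>=amin],key=cv2.contourArea,reverse=True)[:n]
def cen(c): m=cv2.moments(c);return np.array([m['m10'],m['m01']])/m['m00']
E
python3 - <<'E'
from h import *
print([x for x in dir(robot) if x[0]!='_'])
P={n:imaging.camera_params(n) for n in('side','top')}
I={n:np.load(f'pics/{n}0.npy') for n in P}
H={n:cv2.cvtColor(I[n],cv2.COLOR_RGB2HSV) for n in P}
roi={'slab':{'side':(185,220,300,310),'top':(235,205,340,320)},'gauge':{'side':(305,285,385,365),'top':(365,200,440,280)},'tin':{'side':(160,165,220,220),'top':(130,220,200,290)}}
R={}
for n in P:
    h,s,v=[H[n][...,i].astype(int) for i in range(3)]
    for k,m in dict(slab=v<75,head=(v<50)&(s<140),blue=(h>100)&(h<125)&(s>140)&(v>50),yel=(h>15)&(h<35)&(s>110)).items():
        r=roi[{'head':'gauge','blue':'gauge','yel':'tin'}.get(k,k)][n]
        for c in blobs(m,r,2): 
            q=cv2.minAreaRect(c); print(n,k,cv2.contourArea(c),cen(c).round(1),[np.round(x,1) for x in q]); 
            if k in('slab','blue') : print(cv2.boxPoints(q).round(1).tolist())
            if (n,k) not in R:R[n,k]=c
    # tin lid: ellipse of bright region
    r=roi['tin'][n]; c=R[n,'yel']; 
for n in P:
    r=roi['tin'][n];a=I[n][r[1]:r[3],r[0]:r[2]];cv2.imwrite(f'pics/t_{n}.png',a[...,::-1])
    g=roi['gauge'][n];b=I[n][g[1]:g[3],g[0]:g[2]]
    z=[cv2.resize(x,(380,380),interpolation=cv2.INTER_CUBIC) for x in(a,b)]
    R[n]=np.hstack(z)
cv2.imwrite('pics/c1.png',cv2.resize(np.vstack([R['side'],R['top']]),(600,600))[...,::-1])
for k in('slab','head','blue'):
    print(k,tri([(P[n],cen(R[n,k])) for n in P]))
E
```

```text
['IKError', 'close_job', 'get_obs', 'tip_extent']
side slab 4151.5 [242.8 266.3] [array([243.9, 264.8]), array([56.8, 79.9]), np.float64(65.9)]
[[195.89999389648438, 255.1999969482422], [268.79998779296875, 222.60000610351562], [292.0, 274.3999938964844], [219.10000610351562, 307.0]]
side head 294.5 [333.8 328.1] [array([333.8, 327.4]), array([19.7, 18.8]), np.float64(26.6)]
side blue 527.0 [344.7 312.9] [array([343.6, 313.3]), array([51.4, 16.1]), np.float64(26.6)]
[[317.0, 309.0], [324.20001220703125, 294.6000061035156], [370.20001220703125, 317.6000061035156], [363.0, 332.0]]
side yel 310.0 [193.4 205.1] [array([192.8, 203.8]), array([17. , 37.6]), np.float64(76.0)]
top slab 5905.5 [285.8 263.7] [array([285.9, 263.7]), array([70.1, 87.1]), np.float64(13.7)]
[[241.60000610351562, 297.70001220703125], [262.20001220703125, 213.10000610351562], [330.29998779296875, 229.6999969482422], [309.70001220703125, 314.29998779296875]]
top head 253.5 [417.9 252. ] [array([410.3, 245.7]), array([47.5, 27.7]), np.float64(35.9)]
top head 19.5 [376.4 231.3] [array([376.5, 232. ]), array([12.,  3.]), np.float64(90.0)]
top blue 246.5 [403.9 222.7] [array([403.7, 223.5]), array([ 7.6, 52.2]), np.float64(71.6)]
[[377.70001220703125, 228.10000610351562], [427.20001220703125, 211.60000610351562], [429.6000061035156, 218.8000030517578], [380.1000061035156, 235.3000030517578]]
top yel 94.5 [186.2 252.4] [array([183.3, 253.7]), array([15.5, 45. ]), np.float64(1.3)]
slab (array([ 0.48133979, -0.02859095,  0.00081123]), [array([ 0.1, -0. ]), array([-0.1,  0.1])])
head (array([ 0.51499597, -0.31630532,  0.07956151]), [array([ 0.4, -0.1]), array([-0.2,  0.3])])
blue (array([ 0.5797714 , -0.29681014,  0.03271123]), [array([ 1.3, -0.2]), array([-0.8,  1. ])])
```

View pics/c1.png

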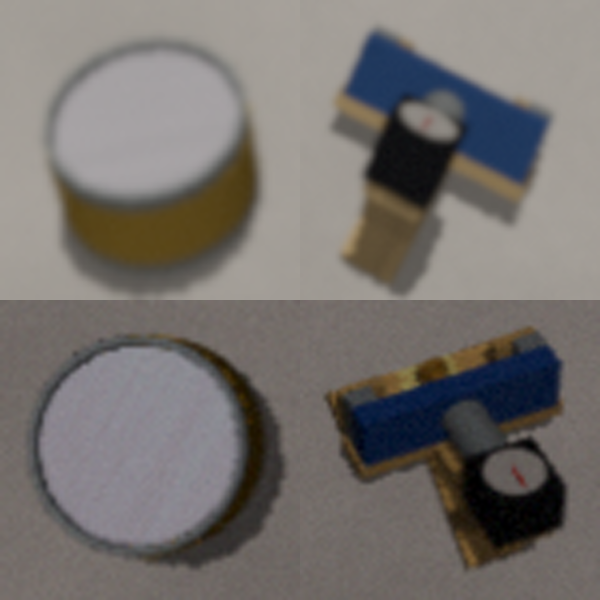

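Head at about (0.515,-0.316,0.08). I'll move the wrist camera over the tin, then over the gauge, with the jaw left open.

```bash
cat > snap.py <<'E'
from h import *
import sys
o=robot.get_obs();p=imaging.camera_params('wrist');a=imaging.snapshot('wrist')
np.savez(f'pics/{sys.argv[1]}.npz',a=a,**p);cv2.imwrite(f'pics/{sys.argv[1]}.png',a[:,:,::-1])
print(o['time'],o['tool_pos'].round(4),np.degrees(o['ee_rot']).round(2))
E
R='3.74,-2.85,0.4'
python3 -m pendant '[[3.74,-2.85,0.4,0,0,-7.4,1],[3.74,-2.85,0.4,0,0,-7.4,1],[3.74,-2.85,0.4,0,0,-7.4,1],[3.74,-2.85,0.4,0,0,-7.4,1],[3.74,-2.85,0.4,0,0,-7.4,1],[3.74,-2.85,0.4,0,0,-7.4,1]]'
python3 -m pendant '[[3.74,-2.85,0.4,0,0,-7.4,1],[3.74,-2.85,0.4,0,0,-7.4,1],[3.74,-2.85,0.4,0,0,-7.4,1],[3.74,-2.85,0.4,0,0,-7.4,1],[0,0,0,0,0,0,1],[0,0,0,0,0,0,1]]'
python3 snap.py w1
python3 -m pendant '[[0,-4.6,0,0,0,-6.2,1],[0,-4.6,0,0,0,-6.2,1],[0,-4.6,0,0,0,-6.2,1],[0,-4.6,0,0,0,-6.2,1],[0,-4.6,0,0,0,-6.2,1],[0,-4.6,0,0,0,-6.2,1]]'
python3 -m pendant '[[0,-4.6,0,0,0,-6.2,1],[0,-4.6,0,0,0,-6.2,1],[0,-4.6,0,0,0,-6.2,1],[0,-4.6,0,0,0,-6.2,1],[0,-4.6,0,0,0,-6.2,1],[0,-4.6,0,0,0,-6.2,1],[0,0,0,0,0,0,1],[0,0,0,0,0,0,1]]'
python3 snap.py w2
python3 -c "
import cv2,numpy as np
a=[cv2.imread(f'pics/w{i}.png') for i in(1,2)]
cv2.imwrite('pics/w12.png',cv2.resize(np.vstack(a),(400,600)))"
```

```text
time: 0.7
tool_pos: [0.3512, 0.3629, 0.2402]
ee_rot: [-3.141, 0.0, 2.131]
wrist_force: [0.5, -0.1, 0.3]
width: 0.0941
finger_force: 0.0
time: 1.3
tool_pos: [0.5001, 0.2496, 0.2555]
ee_rot: [-3.14, 0.0, 1.618]
wrist_force: [-0.6, 0.2, -1.0]
width: 0.0939
finger_force: 0.0
1.3 [0.5001 0.2496 0.2555] [-1.7988e+02  1.0000e-02  9.2700e+01]
time: 1.95
tool_pos: [0.4989, -0.0253, 0.2567]
ee_rot: [3.141, -0.001, 0.97]
wrist_force: [1.2, 0.1, -0.5]
width: 0.094
finger_force: 0.0
time: 2.75
tool_pos: [0.4999, -0.3005, 0.2559]
ee_rot: [-3.14, 0.0, 0.322]
wrist_force: [-0.2, -0.1, 0.5]
width: 0.0939
finger_force: 0.0
2.75 [ 0.4999 -0.3005  0.2559] [-1.799e+02  1.000e-02  1.847e+01]
```

View pics/w12.png

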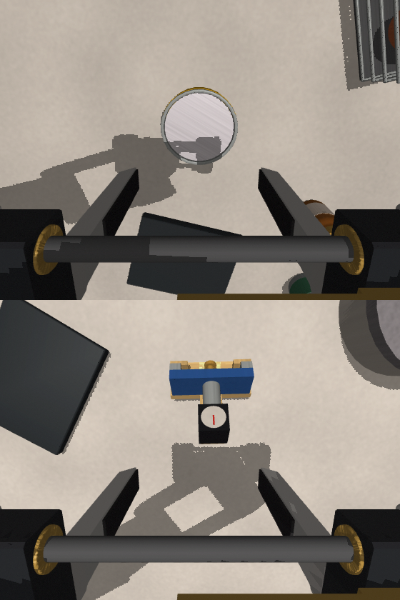

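The upper picture has the tin rim ringed at full-resolution (279,179). The lower has the gauge with its dial at (299,582-420), a near-horizontal beam at about (295,530-420), and the open fingers well clear.

```bash
python3 - <<'E'
from h import *
P={n:imaging.camera_params(n) for n in('side','top')}
I={n:np.load(f'pics/{n}0.npy') for n in P}
for w in('w1','w2'):
    d=np.load(f'pics/{w}.npz');P[w]={k:d[k] for k in('camera_matrix','k1','R','t')};I[w]=d['a']
# dial disc
roi={'side':(305,285,385,365),'top':(365,200,440,280),'w2':(225,80,365,205)}
D={};B={}
for n in roi:
    hsv=cv2.cvtColor(I[n],cv2.COLOR_RGB2HSV).astype(int);h,s,v=hsv[...,0],hsv[...,1],hsv[...,2]
    bl=(h>100)&(h<128)&(s>130)&(v>40)
    c=blobs(bl,roi[n],1)[0];B[n]=c
    q=cv2.minAreaRect(c);print(n,'blue',cen(c).round(1),cv2.boxPoints(q).round(1).tolist())
    dk=(v<60)&(s<150)
    hc=blobs(dk,roi[n],1)[0];hull=cv2.convexHull(hc);m=np.zeros(v.shape,np.uint8);cv2.drawContours(m,[hull],-1,1,-1)
    print(' head',cen(hull).round(1),cv2.boxPoints(cv2.minAreaRect(hull)).round(1).tolist())
    wd=(v>95)&(s<90)&(cv2.erode(m,np.ones((3,3)))>0)
    for c in blobs(wd,roi[n],3,5): print(' disc',cv2.contourArea(c),cen(cv2.convexHull(c)).round(1)); 
    D[n]=cen(cv2.convexHull(blobs(wd,roi[n],1,5)[0]))
print('dial all',tri([(P[n],D[n]) for n in D]))
print('dial w2+top',tri([(P[n],D[n]) for n in('w2','top')]),'w2+side',tri([(P[n],D[n]) for n in('w2','side')]))
q=cv2.boxPoints(cv2.minAreaRect(B['w2']))
for z in(.03,.05):
    X=plane(P['w2'],q,z);print(z,X.round(4).tolist(),'angles',[np.degrees(np.arctan2(*(X[i]-X[i-1])[1::-1])).round(1) for i in range(4)])
# tin: dark rim ring / yellow; lid bright
for n,r in{'w1':(215,110,345,240),'top':(130,220,200,290),'side':(160,165,220,220)}.items():
    g=cv2.cvtColor(I[n],cv2.COLOR_RGB2HSV).astype(int);h,s,v=g[...,0],g[...,1],g[...,2]
    print(n,v[r[1]:r[3]:1,(r[0]+r[2])//2][::4].tolist());print(s[(r[1]+r[3])//2,r[0]:r[2]][::4].tolist(),v[(r[1]+r[3])//2,r[0]:r[2]][::4].tolist())
# slab corners
q=[[241.6,297.7],[262.2,213.1],[330.3,229.7],[309.7,314.3]]
X=plane(P['top'],q,.02);print('slab',X.round(3).tolist(),X.mean(0))
a=I['w2'][80:205,225:365];b=cv2.resize(I['w1'][110:240,215:345],(125,125))
cv2.imwrite('pics/c2.png',cv2.resize(np.hstack([a,b]),None,fx=3,fy=3)[...,::-1])
E
```

```text
side blue [344.6 312.9] [[317.0, 309.0], [324.20001220703125, 294.6000061035156], [370.20001220703125, 317.6000061035156], [363.0, 332.0]]
 head [335.  326.2] [[320.6000061035156, 331.79998779296875], [331.6000061035156, 309.79998779296875], [349.20001220703125, 318.6000061035156], [338.20001220703125, 340.6000061035156]]
 disc 33.0 [339.7 318.6]
top blue [404.  226.8] [[376.70001220703125, 228.8000030517578], [427.29998779296875, 211.10000610351562], [432.3999938964844, 225.60000610351562], [381.79998779296875, 243.3000030517578]]
 head [406.2 243.4] [[373.0, 226.0], [430.0, 226.0], [430.0, 269.0], [373.0, 269.0]]
 disc 92.5 [418.2 245.2]
 disc 73.5 [394.5 250.2]
 disc 35.5 [424.8 237.4]
w2 blue [295.5 112.3] [[236.6999969482422, 97.4000015258789], [353.8999938964844, 94.5999984741211], [354.70001220703125, 130.10000610351562], [237.60000610351562, 132.89999389648438]]
 head [298.6 172.5] [[276.8999938964844, 145.6999969482422], [320.20001220703125, 144.6999969482422], [321.3999938964844, 199.8000030517578], [278.20001220703125, 200.8000030517578]]
 disc 825.5 [298.4 163.1]
dial all
[... 1040 characters left out ...]
9, 203, 203, 200, 204, 204, 200, 199, 201, 203, 205, 203, 208, 207, 201, 199, 214, 208, 206, 89, 147, 189, 187, 189]
top [119, 114, 89, 143, 148, 145, 145, 143, 145, 143, 141, 140, 140, 141, 125, 70, 111, 112]
[26, 27, 4, 15, 13, 13, 15, 14, 14, 12, 14, 14, 16, 16, 3, 247, 34, 22] [119, 112, 64, 140, 139, 142, 140, 141, 146, 144, 141, 144, 146, 145, 79, 32, 60, 115]
side [161, 160, 117, 164, 165, 165, 166, 165, 165, 98, 90, 90, 82, 99]
[17, 19, 18, 5, 6, 6, 6, 6, 6, 5, 8, 2, 118, 22, 17] [165, 165, 155, 162, 166, 165, 164, 164, 165, 165, 166, 141, 84, 154, 163]
slab [[0.402, 0.072, 0.02], [0.598, 0.029, 0.02], [0.563, -0.13, 0.02], [0.367, -0.086, 0.02]] [ 0.48266306 -0.02870594  0.02      ]
```

View pics/c2.png

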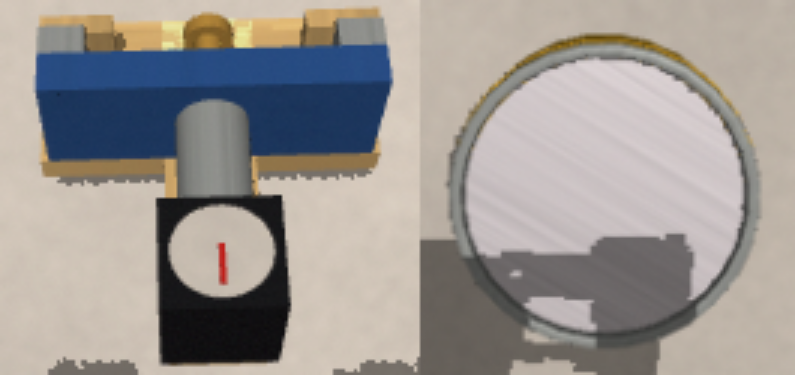

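Measured: gauge yaw 19.8°, head centre about (0.518,-0.315,0.088), slab centre (0.482,-0.029). I'll tilt the tool to line up with the gauge's lean, at a standoff.

```bash
python3 -m pendant '[[-0.8,-0.6,-1.3,0,0,1.3,1],[-0.8,-0.6,-1.3,2.4,-6.7,0,1],[-0.8,-0.6,-1.3,2.4,-6.7,0,1],[-0.8,-0.6,-1.3,2.4,-6.7,0,1],[-0.8,-0.6,-1.3,2.4,-6.7,0,1],[-0.8,-0.6,-1.3,2.4,-6.7,0,1],[-0.8,-0.6,-1.3,2.4,-6.7,0,1],[-0.3,0,-0.4,2.4,-6.7,0,1]]'
python3 -m pendant '[[0,0,0,0,0,0,1],[0,0,0,0,0,0,1]]' >/dev/null
cat > st.py <<'E'
from h import *
o=robot.get_obs();M=Ro.from_euler('xyz',o['ee_rot']).as_matrix()
print(o['time'],'tcp',o['tool_pos'].round(4),'tz',M[:,2].round(3),'ty',M[:,1].round(3),'q',o['joint_positions'].round(2),'F',o['wrist_force'].round(1),'T',o['wrist_torque'].round(2),'w',round(o['width'],4),'ff',round(o['finger_force'],1))
E
cat > plan.py <<'E'
from h import *
o=robot.get_obs();M=Ro.from_euler('xyz',o['ee_rot']).as_matrix()
ps=np.radians(19.8);tz=np.array([np.cos(ps)*.766,np.sin(ps)*.766,-.643]);head=np.array([.518,-.315,.088])
print('d to grasp cm',((head+.008*tz-o['tool_pos'])*100).round(2))
yg=np.array([np.sin(ps),-np.cos(ps),0]);G=np.c_[np.cross(yg,tz),yg,tz]
print('rot deg',np.degrees(Ro.from_matrix(G@M.T).as_rotvec()).round(2))
E
python3 st.py; python3 plan.py; python3 snap.py w3
```

```text
time: 3.6
tool_pos: [0.441, -0.3416, 0.1616]
ee_rot: [3.139, -0.874, 0.348]
wrist_force: [-1.2, 0.4, -1.4]
width: 0.0939
finger_force: 0.0
3.8 tcp [ 0.4414 -0.3423  0.1618] tz [ 0.718  0.259 -0.646] ty [ 0.338 -0.941 -0.001] q [-1.26  0.02  1.8   0.88  1.44 -0.21] F [ 1.  -0.4  0.4] T [-0.14  0.42 -0.01] w 0.0939 ff 0.0
d to grasp cm [ 8.24  2.94 -7.9 ]
rot deg [ 0.05 -0.24  0.03]
3.8 [ 0.4414 -0.3423  0.1618] [-179.95  -49.75   19.73]
```

View pics/w3.png

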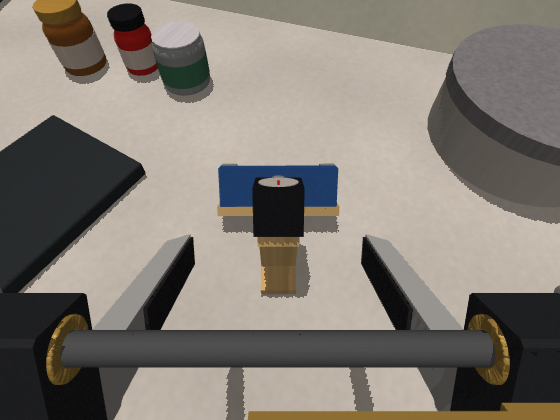

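The head is dead centre between the fingers: its top face spans (253–304, 180–237). One check of the head centre from its edges in the two wrist views.

```bash
python3 - <<'E'
from h import *
L=lambda w:{k:np.load(f'pics/{w}.npz')[k] for k in('camera_matrix','k1','R','t')}
a,b=L('w2'),L('w3')
A=np.load('pics/w3.npz')['a'];g=A.max(2)
print(g[170:245,265].tolist(),g[170:245,292].tolist())
W=np.load('pics/w2.npz')['a'].max(2);print(W[175:206,290].tolist(),W[175:206,308].tolist())
e1=tri([(a,(299.4,181.9)),(b,(278.5,181))]);e2=tri([(a,(298.3,200.5)),(b,(278.5,237))])
print(e1,e2)
gz=np.array([-.721,-.259,.643]);print('head',(e1[0]+e2[0])/2-.02*gz, np.linalg.norm(e1[0]-e2[0]))
E
```

```text
[100, 101, 101, 101, 102, 102, 103, 62, 93, 165, 165, 165, 164, 164, 164, 146, 20, 18, 20, 18, 19, 19, 19, 17, 20, 22, 18, 17, 18, 17, 16, 19, 20, 18, 17, 19, 19, 19, 16, 17, 19, 18, 17, 18, 18, 19, 16, 18, 19, 19, 20, 19, 18, 16, 16, 19, 20, 19, 19, 19, 18, 18, 18, 21, 18, 19, 28, 115, 117, 116, 117, 116, 120, 161, 162] [100, 102, 101, 102, 103, 102, 102, 61, 63, 163, 163, 162, 166, 166, 166, 102, 18, 22, 18, 20, 18, 18, 19, 19, 19, 19, 19, 20, 17, 18, 19, 17, 16, 19, 18, 19, 17, 18, 18, 17, 19, 18, 18, 18, 17, 20, 18, 15, 16, 21, 18, 17, 15, 18, 18, 14, 17, 20, 17, 18, 16, 20, 18, 18, 17, 19, 23, 109, 110, 110, 108, 109, 111, 152, 151]
[198, 193, 50, 24, 25, 24, 26, 25, 18, 17, 17, 15, 17, 18, 16, 16, 16, 14, 18, 18, 19, 17, 17, 15, 19, 26, 129, 206, 205, 204, 119] [200, 164, 29, 24, 25, 25, 26, 19, 17, 16, 18, 19, 19, 17, 17, 15, 17, 18, 15, 17, 14, 15, 16, 18, 16, 57, 192, 210, 210, 206, 121]
(array([ 0.51654039, -0.31492295,  0.12354037]), [array([ 0.4, -0. ]), array([-0.5,  0. ])]) (array([ 0.49077467, -0.32468303,  0.08627892]), [array([-0.1,  0. ]), array([ 0.1, -0. ])])
head [ 0.51807753 -0.31462299  0.09204965] 0.046341631486493146
```

```bash
python3 -m pendant '[[1.4,0.5,-1.3,0,-0.2,0,1],[1.4,0.5,-1.3,0,0,0,1],[1.4,0.5,-1.3,0,0,0,1],[1.4,0.5,-1.3,0,0,0,1],[1.4,0.5,-1.3,0,0,0,1],[1.2,0.4,-1.3,0,0,0,1],[0,0,0,0,0,0,1],[0,0,0,0,0,0,1]]'; python3 plan.py; python3 st.py
```

```text
time: 4.65
tool_pos: [0.5243, -0.3139, 0.0853]
ee_rot: [3.136, -0.873, 0.351]
wrist_force: [0.0, -0.1, -0.5]
width: 0.0942
finger_force: 0.0
d to grasp cm [-0.05  0.09 -0.24]
rot deg [ 0.19  0.09 -0.08]
4.65 tcp [ 0.5243 -0.3139  0.0853] tz [ 0.721  0.258 -0.643] ty [ 0.34  -0.94   0.004] q [-1.08  0.15  1.83  0.95  1.2  -0.24] F [ 0.  -0.1 -0.5] T [-0.19  0.42  0.03] w 0.0942 ff 0.0
```

```bash
python3 -m pendant '[[0,0.1,-0.1,0,0,0,0],[0,0,0,0,0,0,0],[0,0,0,0,0,0,0],[0,0,0,0,0,0,0],[0,0,0,0,0,0,0],[0,0,0,0,0,0,0],[0,0,0,0,0,0,0],[0,0,0,0,0,0,0]]'; python3 st.py
```

```text
time: 5.45
tool_pos: [0.5227, -0.3135, 0.0825]
ee_rot: [3.141, -0.873, 0.345]
wrist_force: [-0.7, -0.3, 0.3]
width: 0.04
finger_force: 30.0
5.45 tcp [ 0.5227 -0.3135  0.0825] tz [ 0.721  0.258 -0.643] ty [ 0.337 -0.941  0.001] q [-1.08  0.15  1.84  0.95  1.2  -0.25] F [-0.7 -0.3  0.3] T [-0.06  0.54  0.25] w 0.04 ff 30.0
```

Gripped at 40 mm. I'll lift off square to the board, then up, and turn it upright on the way to the slab.

```bash
python3 -m pendant '[[0.5,0.2,0.6,0,0,0,0],[0.8,0.3,1,0,0,0,0],[0.8,0.3,1,0,0,0,0],[0.8,0.3,1,0,0,0,0],[0.3,0.1,1.5,0,0,0,0],[0,0,2.5,0,0,0,0],[0,0,2.5,0,0,0,0],[0,0,2,0,0,0,0]]'
python3 -m pendant '[[-0.3,1,1,-1.2,3.35,0,0],[-0.6,2,1,-1.2,3.35,0,0],[-0.6,2.5,1,-1.2,3.35,0,0],[-0.6,2.5,1,-1.2,3.35,0,0],[-0.6,2.5,1,-1.2,3.35,0,0],[-0.6,2.5,0,-1.2,3.35,0,0],[-0.6,2.5,0,-1.2,3.35,0,0],[-0.6,2.5,0,-1.2,3.35,0,0]]'
python3 -m pendant '[[-0.6,2.5,0,-1.2,3.35,0,0],[-0.6,2.5,0,-1.2,3.35,0,0],[-0.6,2,0,-1.2,3.35,0,0],[-0.4,1.5,0,-1.2,3.35,0,0],[-0.3,1,0,-1.2,3.35,0,0],[0,0.4,0,-1.2,3.35,0,0],[0,0,0,-1.2,3.35,0,0],[0,0,0,0,0,0,0]]'
python3 st.py; python3 snap.py w4; python3 - <<'E'
from h import *
for n in('side','top'):
    a=imaging.snapshot(n);np.save(f'pics/{n}4.npy',a)
a=np.load('pics/side4.npy')[120:320,170:400];b=cv2.imread('pics/w4.png')[...,::-1]
cv2.imwrite('pics/c4.png',np.hstack([cv2.resize(a,(460,400)),cv2.resize(b,(340,400))])[...,::-1])
E
```

```text
time: 6.25
tool_pos: [0.5551, -0.3008, 0.2044]
ee_rot: [3.141, -0.872, 0.345]
wrist_force: [1.0, 0.8, -3.8]
width: 0.0397
finger_force: 30.0
time: 7.05
tool_pos: [0.5091, -0.1194, 0.2533]
ee_rot: [-3.141, -0.373, 0.344]
wrist_force: [-0.3, 1.3, -4.2]
width: 0.0397
finger_force: 30.0
time: 7.85
tool_pos: [0.4857, -0.0207, 0.2522]
ee_rot: [-3.14, 0.06, 0.347]
wrist_force: [1.0, 0.1, -3.2]
width: 0.0395
finger_force: 30.0
7.85 tcp [ 0.4857 -0.0207  0.2522] tz [-0.057 -0.019 -0.998] ty [ 0.34  -0.94  -0.002] q [-0.14 -0.02  1.41 -0.03  1.8   1.08] F [ 1.   0.1 -3.2] T [ 0.    0.08 -0.02] w 0.0395 ff 30.0
7.85 [ 0.4857 -0.0207  0.2522] [-179.89    3.44   19.89]
```

View pics/c4.png

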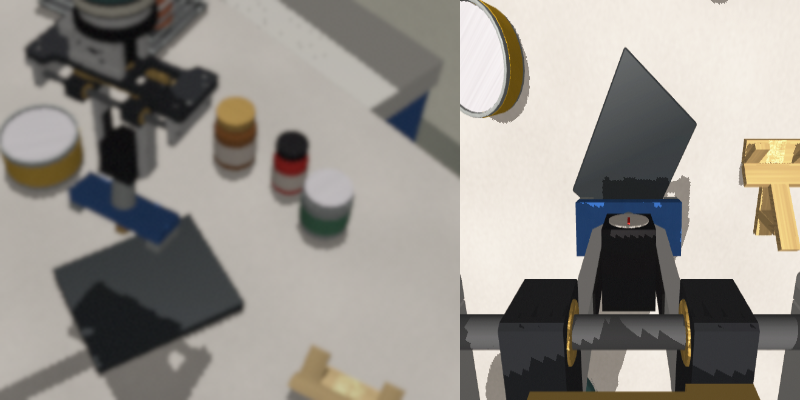

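The gauge hangs between the fingers, beam at full-resolution (628,228 in the crop), with the tin left and rest right. The tool is 3.4° over-turned. I'll check the gauge's pose in the hand against projection.

```bash
python3 -m pendant '[[0,0,0,1.1,-3.2,0,0],[-0.3,-0.8,-4,0,0,0,0],[0,0,-4,0,0,0,0],[0,0,-2,0,0,0,0],[0,0,0,0,0,0,0],[0,0,0,0,0,0,0]]'
cat > hand.py <<'E'
from h import *
import sys
from scipy.optimize import least_squares
w=sys.argv[1]
o=robot.get_obs();M=Ro.from_euler('xyz',o['ee_rot']).as_matrix();p=imaging.camera_params('wrist')
a=imaging.snapshot('wrist');cv2.imwrite(f'pics/{w}.png',a[...,::-1]);np.savez(f'pics/{w}.npz',a=a,**p)
h,s,v=[x.astype(int) for x in cv2.split(cv2.cvtColor(a,cv2.COLOR_RGB2HSV))]
bl=(h>100)&(h<128)&(s>130)&(v>40)
m=cv2.morphologyEx(bl.astype(np.uint8),cv2.MORPH_OPEN,np.ones((3,3)))
c=np.concatenate(blobs(m,None,3,40))
q=cv2.boxPoints(cv2.minAreaRect(c));print('blue box',q.round(1).tolist())
def pr(pts):  # gauge pts -> pixels for nominal hold
    X=np.array([[x,-y,-.008+.092-z] for x,y,z in pts]);return proj(p,o['tool_pos']+X@M.T).round(1).tolist()
print('front top edge / front bottom edge / back top',pr([(.02,.06,.028),(.02,-.06,.028)]),pr([(.02,.06,.012),(.02,-.06,.012)]),pr([(-.02,.06,.028),(-.02,-.06,.028)]))
E
python3 hand.py w5; python3 st.py
```

```text
time: 8.6
tool_pos: [0.4817, -0.0308, 0.1543]
ee_rot: [3.14, -0.001, 0.344]
wrist_force: [0.1, -0.6, -2.8]
width: 0.0401
finger_force: 30.0
blue box [[190.0, 209.0], [364.0, 209.0], [364.0, 268.0], [190.0, 268.0]]
front top edge / front bottom edge / back top [[188.9, 193.7], [368.2, 193.7]] [[194.5, 188.2], [362.5, 188.2]] [[192.9, 249.0], [364.1, 249.0]]
8.65 tcp [ 0.4826 -0.0309  0.1555] tz [ 0.004 -0.002 -1.   ] ty [ 0.337 -0.942  0.003] q [-0.18 -0.04  1.63 -0.    1.56  1.05] F [-0.4 -0.8 -3.6] T [-0.02  0.04 -0.04] w 0.0398 ff 30.0
```

```bash
python3 - <<'E'
import cv2
a=cv2.imread('pics/w5.png')[170:340,170:390];cv2.imwrite('pics/c5.png',cv2.resize(a,None,fx=3,fy=3))
E
```

```text
(no output)
```

View pics/c5.png

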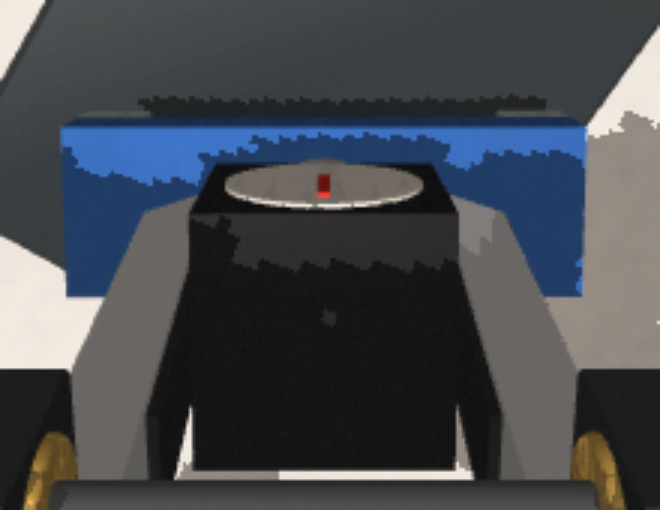

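```bash
cat > fit.py <<'E'
from h import *
from scipy.optimize import least_squares
# hold(w, feats): fit gauge tilt a (deg, about tool y) and head-centre (x,z) in tool frame from edges seen; feats = list of (gauge pt, uv)
def hold(w,feats,tcp,M):
    d=np.load(f'pics/{w}.npz');p={k:d[k] for k in('camera_matrix','k1','R','t')}
    G=np.array([f[0] for f in feats]);UV=np.array([f[1] for f in feats])
    def f(q):
        x,y,z,a=q;B=np.diag([1.,-1,-1]);L=(G-[0,0,.092])@B.T   # tool axes, head-centred
        X=L@Ro.from_euler('y',a).as_matrix().T+[x,y,z]
        return (proj(p,tcp+X@M.T)-UV).ravel()
    r=least_squares(f,[0,0,-.008,0]);q=r.x
    print('head in tool mm',(q[:3]*1e3).round(1),'tilt deg',np.degrees(q[3]).round(2),'res',r.fun.round(1).tolist());return q
E
python3 - <<'E'
from fit import *
o=robot.get_obs();M=Ro.from_euler('xyz',o['ee_rot']).as_matrix()
c=lambda u,v:(170+u/3-.3,170+v/3-.3)
F=[((.02,.06,.028),c(62,125)),((.02,-.06,.028),c(586,125)),((-.02,.06,.028),c(67,297)),((-.02,-.06,.028),c(583,297)),
((.02,.02,.112),c(190,213)),((.02,-.02,.112),c(459,213)),((-.02,.02,.112),c(192,470)),((-.02,-.02,.112),c(457,470))]
hold('w5',F,o['tool_pos'],M)
E
```

```text
head in tool mm [-4.1 -0.9 -7.6] tilt deg -8.71 res [-0.2, 0.4, 0.6, 0.4, -0.0, -0.3, -0.2, -0.2, -0.4, -0.0, 0.3, 0.0, 0.4, -0.1, -0.5, -0.0]
```

Tight fit: the gauge swung 8.7° in the pads. I'll correct by turning the tool 8.7° about its y, then compute the height above the slab.

```bash
python3 -m pendant '[[0,0,0,1.5,-4.1,0,0],[0,0,0,1.45,-4.1,0,0],[0,0,0,0,0,0,0],[0,0,0,0,0,0,0]]' | tail -1
cat > gp.py <<'E'
from h import *
import sys
q=np.array([float(x) for x in sys.argv[1:4]])/1e3;tilt=float(sys.argv[4])
o=robot.get_obs();M=Ro.from_euler('xyz',o['ee_rot']).as_matrix()
G=M@Ro.from_euler('y',tilt,degrees=True).as_matrix()@np.diag([1.,-1,-1])
hd=o['tool_pos']+M@q;org=hd-.092*G[:,2]
print('t',o['time'],'gauge org',org.round(4),'gz',G[:,2].round(3),'yaw',np.degrees(np.arctan2(G[1,0],G[0,0])).round(1),'F',o['wrist_force'].round(1),'T',o['wrist_torque'].round(2))
E
python3 gp.py -4.1 -.9 -7.6 -8.71
```

```text
finger_force: 30.0
t 9.05 gauge org [ 0.4775 -0.0321  0.0704] gz [-0.003  0.003  1.   ] yaw 19.7 F [ 0.8 -0.3 -4.3] T [-0.04  0.3  -0.02]
```

```bash
python3 -m pendant '[[0.4,0.3,-1.2,0,0,0,0],[0,0,-1.2,0,0,0,0],[0,0,-1,0,0,0,0],[0,0,-0.3,0,0,0,0],[0,0,0,0,0,0,0]]' | grep force; python3 gp.py -4.1 -.9 -7.6 -8.71
for i in 1 2; do python3 -m pendant '[[0,0,-0.2,0,0,0,0],[0,0,-0.2,0,0,0,0],[0,0,-0.2,0,0,0,0]]' | grep wrist; python3 gp.py -4.1 -.9 -7.6 -8.71;done
```

```text
wrist_force: [0.2, 0.7, -3.0]
finger_force: 30.0
t 9.55 gauge org [ 0.48   -0.0282  0.0304] gz [0.001 0.001 1.   ] yaw 19.7 F [ 0.2  0.7 -3. ] T [-0.01  0.33 -0.02]
wrist_force: [-1.7, 1.2, 0.9]
t 9.85 gauge org [ 0.4808 -0.0285  0.0259] gz [-0.001  0.001  1.   ] yaw 19.7 F [-1.7  1.2  0.9] T [0.21 0.85 0.07]
wrist_force: [-1.9, 0.4, 1.7]
t 10.15 gauge org [ 0.4808 -0.0285  0.0195] gz [-0.001  0.001  1.   ] yaw 19.7 F [-1.9  0.4  1.7] T [0.31 0.7  0.09]
```

```bash
for i in 1 2; do python3 -m pendant '[[0,0,-0.1,0,0,0,0],[0,0,0,0,0,0,0]]' | grep wrist; done;  python3 gp.py -4.1 -.9 -7.6 -8.71
```

```text
wrist_force: [-2.0, 1.2, 3.5]
wrist_force: [-3.8, 1.8, 7.9]
t 10.55 gauge org [ 0.4812 -0.0285  0.0187] gz [-0.002  0.001  1.   ] yaw 19.7 F [-3.8  1.8  7.9] T [0.58 1.19 0.11]
```

```bash
python3 -m pendant '[[0,0,-0.1,0,0,0,0],[0,0,0,0,0,0,0]]' | grep wrist;python3 -m pendant '[[0,0,-0.1,0,0,0,0],[0,0,0,0,0,0,0]]' | grep wrist; python3 gp.py -4.1 -.9 -7.6 -8.71; python3 hand.py w6 ; python3 - <<'E'
import cv2
a=cv2.imread('pics/w6.png')[170:340,170:390];cv2.imwrite('pics/c6.png',cv2.resize(a,None,fx=3,fy=3))
E
```

```text
wrist_force: [-6.5, 0.9, 11.2]
wrist_force: [-7.2, 2.1, 14.0]
t 10.95 gauge org [ 0.4819 -0.0283  0.0186] gz [-0.004  0.001  1.   ] yaw 19.7 F [-7.2  2.1 14. ] T [0.81 1.55 0.18]
blue box [[190.0, 211.0], [364.0, 211.0], [364.0, 270.0], [190.0, 270.0]]
front top edge / front bottom edge / back top [[189.0, 193.7], [368.1, 193.7]] [[194.5, 188.2], [362.5, 188.2]] [[192.9, 249.0], [364.1, 249.0]]
```

View pics/c6.png

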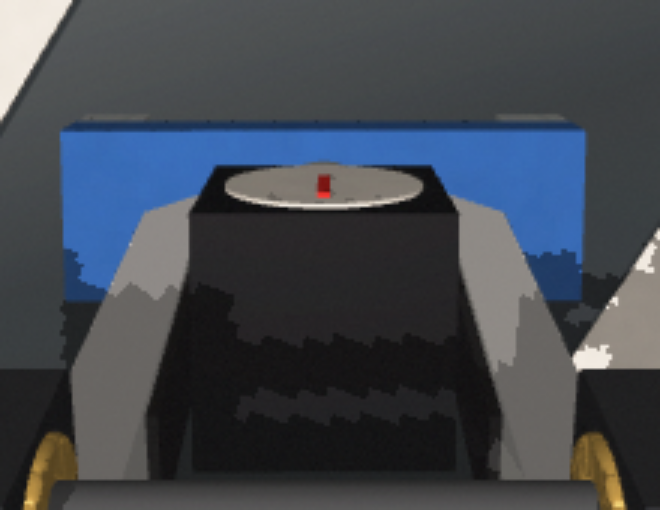

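Seated: the height stalled and the force rose to 14 N. I'll relax, release, straighten the tool while open, and wait over a second.

```bash
python3 -m pendant '[[0,0,0.2,0,0,0,0],[0,0,0,0,0,0,0.7],[0,0,0,0,0,0,0.7],[0,0,0,0,0,0,0.7],[0,0,0,0,0,0,0.7],[0,0,0,0,0,0,0.7]]' | grep -E 'force|width'; python3 -m pendant '[[0,0,0,-1.5,4.1,0,0.7],[0,0,0,-1.45,4.1,0,0.7],[0,0,0,0,0,0,0.7],[0,0,0,0,0,0,0.7],[0,0,0,0,0,0,0.7],[0,0,0,0,0,0,0.7],[0,0,0,0,0,0,0.7],[0,0,0,0,0,0,0.7]]' >/dev/null;  python3 -m pendant '[[0,0,0,0,0,0,0.7],[0,0,0,0,0,0,0.7],[0,0,0,0,0,0,0.7],[0,0,0,0,0,0,0.7],[0,0,0,0,0,0,0.7]]' >/dev/null; python3 st.py
python3 - <<'E'
from h import *
d=imaging.camera_params('wrist');a=imaging.snapshot('wrist');np.savez('pics/w7.npz',a=a,**d)
s=imaging.snapshot('side');np.save('pics/side7.npy',s)
cv2.imwrite('pics/c7.png',np.hstack([cv2.resize(a[150:350,150:410],(520,400)),cv2.resize(s[180:320,180:280],(280,400))])[...,::-1])
E
```

```text
wrist_force: [1.0, 0.8, 1.2]
width: 0.0656
finger_force: 0.0
12.9 tcp [ 0.4858 -0.0275  0.1025] tz [ 0.001 -0.001 -1.   ] ty [ 0.338 -0.941  0.002] q [-0.17 -0.    1.69 -0.    1.45  1.05] F [-0.7  0.4  0.3] T [-0.02  0.12  0.  ] w 0.0658 ff 0.0
```

View pics/c7.png

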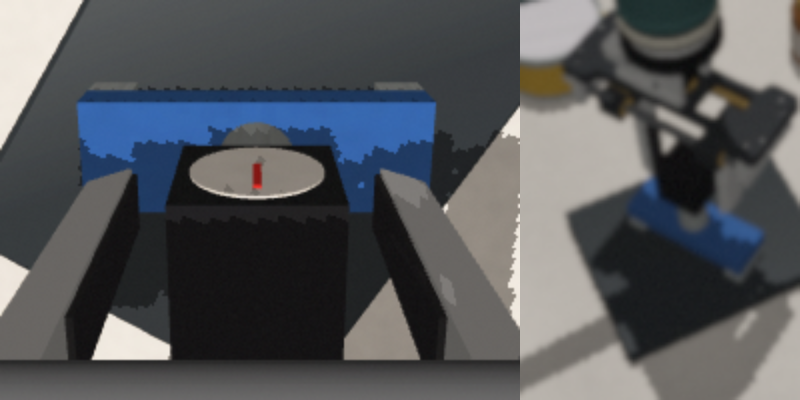

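The gauge stands freely on the slab, beam front edge at (189–368, 200), the head centred between open fingers. I'll fit the head in the tool frame to check that it's upright.

```bash
python3 - <<'E'
from fit import *
o=robot.get_obs();M=Ro.from_euler('xyz',o['ee_rot']).as_matrix()
c=lambda u,v:(150+u/2-.25,150+v/2-.25)
F=[((.02,.06,.028),c(78,102)),((.02,-.06,.028),c(436,102)),((-.02,.06,.028),c(84,212)),((-.02,-.06,.028),c(431,212)),
((.02,.02,.112),c(166,206)),((.02,-.02,.112),c(349,206)),((.02,.02,.072),c(181,146)),((.02,-.02,.072),c(331,146))]
q=hold('w7',F,o['tool_pos'],M);print('head world',o['tool_pos']+M@q[:3])
# tin: rim ellipses
d=np.load('pics/w1.npz');W={k:d[k] for k in('camera_matrix','k1','R','t')}
T=imaging.camera_params('top')
def rim(img,roi,f):
    h,s,v=[x.astype(int) for x in cv2.split(cv2.cvtColor(img,cv2.COLOR_RGB2HSV))]
    m=cv2.morphologyEx(f(h,s,v).astype(np.uint8),cv2.MORPH_CLOSE,np.ones((3,3)))
    c=cv2.convexHull(blobs(m,roi,1)[0]);e=cv2.fitEllipse(c);return e
for nm,p,im,roi,f in(('w1',W,d['a'],(215,115,345,245),lambda h,s,v:s<20),('top',T,np.load('pics/top4.npy'),(130,220,200,290),lambda h,s,v:s<22)):
    e=rim(im,roi,f);X=plane(p,[e[0]],.062)[0]
    t=np.linspace(0,6.28,40);q=cv2.ellipse2Poly((int(e[0][0]*8),int(e[0][1]*8)),(int(e[1][0]*4),int(e[1][1]*4)),int(e[2]),0,360,5)/8
    Y=plane(p,q,.062);ctr=(Y.max(0)+Y.min(0))/2
    print(nm,e,'centre@.062',X.round(4),ctr.round(4),'diam',np.ptp(Y,axis=0).round(4)); 
    globals()[nm]=(p,e[0])
print(tri([w1,top]))
E
```

```text
head in tool mm [ -4.3  -0.3 -10.3] tilt deg 0.03 res [-0.6, -0.0, 0.4, -0.0, 0.4, 0.2, -1.1, 0.2, -0.6, 0.1, 0.4, 0.1, 1.2, -0.3, -0.2, -0.3]
head world [ 0.48169843 -0.02871872  0.11275209]
w1 ((278.4818420410156, 177.4454803466797), (105.50863647460938, 107.56483459472656), 88.297607421875) centre@.062 [0.4992 0.2537 0.062 ] [0.4992 0.2514 0.062 ] diam [0.1146 0.1146 0.    ]
top ((163.96253967285156, 253.98939514160156), (82.82954406738281, 106.49542999267578), 77.75222778320312) centre@.062 [0.4989 0.2453 0.062 ] [0.4995 0.2462 0.062 ] diam [0.1881 0.2366 0.    ]
(array([0.4989517 , 0.24973807, 0.04280897]), [array([-0.4,  0. ]), array([-0. , -0.2])])
```

Upright to 0.03° with head height 112.8 mm, so both feet are flat. A cleaner tin estimate using the stored views.

```bash
python3 - <<'E'
from h import *
d=np.load('pics/w1.npz');W={k:d[k] for k in('camera_matrix','k1','R','t')}
T=imaging.camera_params('top');S=imaging.camera_params('side')
def circ(p,c,z):
    Y=plane(p,c.reshape(-1,2),z)[:,:2];A=np.c_[2*Y,np.ones(len(Y))];s=np.linalg.lstsq(A,(Y**2).sum(1),rcond=None)[0]
    r=np.sqrt(s[2]+s[0]**2+s[1]**2);return s[:2].round(4),r.round(4),np.abs(np.hypot(*(Y-s[:2]).T)-r).max().round(4)
for nm,p,im,roi,f in(('w1 outer',W,d['a'],(215,115,345,245),lambda s,v:(s<20)),('top outer',T,np.load('pics/top0.npy'),(130,220,200,290),lambda s,v:(s<21)&(v>40)),('top lid',T,np.load('pics/top0.npy'),(130,220,200,290),lambda s,v:v>130),('side lid',S,np.load('pics/side0.npy'),(160,165,220,220),lambda s,v:(s<11)&(v>150))):
    g=cv2.cvtColor(im,cv2.COLOR_RGB2HSV).astype(int);m=f(g[...,1],g[...,2]).astype(np.uint8)
    m=cv2.morphologyEx(m,cv2.MORPH_OPEN,np.ones((3,3)))
    c=cv2.convexHull(blobs(m,roi,1)[0])
    print(nm,[(z,)+circ(p,c,z) for z in(.055,.062,.068)])
E
```

```text
w1 outer [(0.055, array([0.4994, 0.2498]), np.float64(0.0585), np.float64(0.0004)), (0.062, array([0.4993, 0.2513]), np.float64(0.0574), np.float64(0.0004)), (0.068, array([0.4993, 0.2526]), np.float64(0.0564), np.float64(0.0004))]
top outer [(0.055, array([0.4995, 0.254 ]), np.float64(0.0585), np.float64(0.002)), (0.062, array([0.4996, 0.2523]), np.float64(0.0581), np.float64(0.002)), (0.068, array([0.4997, 0.2509]), np.float64(0.0578), np.float64(0.002))]
top lid [(0.055, array([0.5004, 0.2516]), np.float64(0.0506), np.float64(0.001)), (0.062, array([0.5005, 0.2499]), np.float64(0.0503), np.float64(0.001)), (0.068, array([0.5006, 0.2485]), np.float64(0.05), np.float64(0.001))]
side lid [(0.055, array([0.5006, 0.2537]), np.float64(0.0493), np.float64(0.0023)), (0.062, array([0.4981, 0.2472]), np.float64(0.0489), np.float64(0.0023)), (0.068, array([0.496 , 0.2416]), np.float64(0.0485), np.float64(0.0023))]
```

Tin centre (0.4995, 0.2513), rim at about 62 mm. Regrip centred on the head, lift, and carry over.

```bash
python3 -m pendant '[[-0.4,-0.15,0.2,0,0,0,0.7],[0,0,0,0,0,0,0.7],[0,0,0,0,0,0,0],[0,0,0,0,0,0,0],[0,0,0,0,0,0,0],[0,0,0,0,0,0,0],[0,0,0,0,0,0,0]]' >/dev/null; python3 st.py
python3 -m pendant '[[0,0,0.5,0,0,0,0],[0,0,1,0,0,0,0],[0,0,2,0,0,0,0],[0,0,2.5,0,0,0,0],[0,0,2.5,0,0,0,0],[0,0,1.5,0,0,0,0],[0,0,1,0,0,0,0],[0,0,0,0,0,0,0]]' >/dev/null
python3 -m pendant '[[0.1,1,0,0,0,0,0],[0.1,2,0,0,0,0,0],[0.1,2.5,0,0,0,0,0],[0.1,2.5,0,0,0,0,0],[0.2,2.5,0,0,0,0,0],[0.2,2.5,0,0,0,0,0],[0.2,2.5,0,0,0,0,0],[0.2,2.5,0,0,0,0,0]]' >/dev/null
python3 -m pendant '[[0.2,2.5,0,0,0,0,0],[0.1,2.5,0,0,0,0,0],[0.1,2.5,0,0,0,0,0],[0.1,1.5,0,0,0,0,0],[0.1,1,0,0,0,0,0],[0,0,0,0,0,0,0],[0,0,0,0,0,0,0]]' >/dev/null
python3 hand.py w8; python3 st.py; python3 - <<'E'
import cv2,numpy as np
a=cv2.imread('pics/w8.png')[130:350,140:410];cv2.imwrite('pics/c8.png',cv2.resize(a,None,fx=2.7,fy=2.7))
E
```

```text
13.7 tcp [ 0.4818 -0.0291  0.1045] tz [ 0.001 -0.002 -1.   ] ty [ 0.338 -0.941  0.002] q [-0.18 -0.01  1.7  -0.    1.45  1.05] F [-0.1 -0.2  0.1] T [-0.1   0.14 -0.02] w 0.0397 ff 30.0
blue box [[189.0, 189.0], [366.0, 189.0], [366.0, 248.0], [189.0, 248.0]]
front top edge / front bottom edge / back top [[188.9, 193.7], [368.2, 193.7]] [[194.5, 188.2], [362.5, 188.2]] [[192.9, 249.0], [364.1, 249.0]]
16.05 tcp [0.4998 0.2501 0.2143] tz [ 0.    -0.002 -1.   ] ty [ 0.337 -0.942  0.002] q [ 0.36  0.11  1.35 -0.    1.68  1.59] F [ 0.4 -0.5 -4.1] T [-0.01  0.16  0.04] w 0.0394 ff 30.0
```

View pics/c8.png

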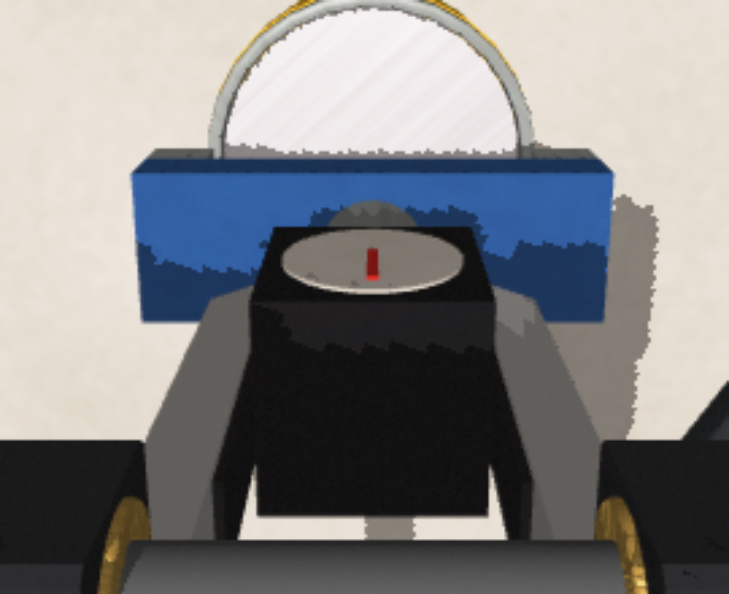

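No slip in the hand: the beam matches the nominal projection. The rim arc peaks at crop (372,0) above the beam and looks centred; fitting it.

```bash
python3 - <<'E'
from h import *
from scipy.optimize import least_squares
d=np.load('pics/w8.npz');p={k:d[k] for k in('camera_matrix','k1','R','t')};a=d['a']
g=cv2.cvtColor(a,cv2.COLOR_RGB2HSV).astype(int);s,v=g[...,1],g[...,2]
m=cv2.morphologyEx(((s<25)&(v>215)).astype(np.uint8),cv2.MORPH_OPEN,np.ones((3,3)))
lab=cv2.connectedComponents(m)[1];k=lab[165,278];print(a[165,278],a[120,200],s[120,200],v[120,200])
m=lab==k;cols=[u for u in range(215,345) if m[100:190,u].any()];print(cols[0],cols[-1])
E_=np.array([(u,100+np.argmax(m[100:190,u])-.5) for u in cols[2:-2]])
print(E_[::12].tolist())
for z in(.057,.062):
    Y=plane(p,E_,z)[:,:2]
    r=least_squares(lambda q:np.hypot(*(Y-q[:2]).T)-q[2],[.5,.25,.053],loss='soft_l1',f_scale=.001)
    r2=least_squares(lambda q:np.hypot(*(Y-q).T)-.053,[.5,.25],loss='soft_l1',f_scale=.001)
    print(z,r.x.round(4),np.abs(r.fun).max().round(4),'fixed r',r2.x.round(4),np.abs(r2.fun).max().round(4))
E
python3 gp.py 0 0 -8 0
```

```text
[242 237 238] [230 221 209] 23 230
224 330
[[226.0, 169.5], [238.0, 149.5], [250.0, 140.5], [262.0, 135.5], [274.0, 133.5], [286.0, 133.5], [298.0, 137.5], [310.0, 143.5], [322.0, 156.5]]
0.057 [0.4994 0.2509 0.0519] 0.0009 fixed r [0.4982 0.2505] 0.0012
0.062 [0.5005 0.2513 0.0511] 0.0009 fixed r [0.4985 0.2506] 0.0014
t 16.05 gauge org [0.4999 0.2499 0.1303] gz [-0.     0.002  1.   ] yaw 19.7 F [ 0.4 -0.5 -4.1] T [-0.01  0.16  0.04]
```

```bash
python3 -m pendant '[[0,0.1,-1,0,0,0,0],[0,0,-1.5,0,0,0,0],[0,0,-1.5,0,0,0,0],[0,0,-1,0,0,0,0],[0,0,-0.4,0,0,0,0],[0,0,0,0,0,0,0]]' | grep wrist
python3 gp.py 0 0 -8 0
for i in 1 2; do python3 -m pendant '[[0,0,-0.15,0,0,0,0],[0,0,-0.15,0,0,0,0],[0,0,-0.15,0,0,0,0],[0,0,-0.15,0,0,0,0]]' | grep wrist; python3 gp.py 0 0 -8 0;done
```

```text
wrist_force: [0.7, 0.7, -3.8]
t 16.65 gauge org [0.4991 0.2515 0.0751] gz [0.001 0.002 1.   ] yaw 19.7 F [ 0.7  0.7 -3.8] T [-0.03  0.17 -0.02]
wrist_force: [-0.9, -0.4, 1.2]
t 17.05 gauge org [0.5003 0.252  0.071 ] gz [-0.002  0.001  1.   ] yaw 19.7 F [-0.9 -0.4  1.2] T [-0.07  0.24  0.02]
wrist_force: [-1.0, -0.1, 0.9]
t 17.45 gauge org [0.5003 0.252  0.065 ] gz [-0.002  0.001  1.   ] yaw 19.7 F [-1.  -0.1  0.9] T [-0.07  0.31  0.02]
```

```bash
for i in 1 2; do python3 -m pendant '[[0,0,-0.1,0,0,0,0],[0,0,-0.1,0,0,0,0],[0,0,0,0,0,0,0]]' | grep wrist; python3 gp.py 0 0 -8 0;done
```

```text
wrist_force: [0.9, 1.2, -0.2]
t 17.75 gauge org [0.5002 0.2519 0.0625] gz [-0.001  0.001  1.   ] yaw 19.7 F [ 0.9  1.2 -0.2] T [ 0.02  0.1  -0.01]
wrist_force: [-1.4, -1.2, 6.7]
t 18.05 gauge org [0.5004 0.252  0.0624] gz [-0.002  0.001  1.   ] yaw 19.7 F [-1.4 -1.2  6.7] T [-0.07  0.72  0.04]
```

Stalled at 62.4 mm, so the feet are on the rim. One more gentle millimetre, then relax and release.

```bash
python3 -m pendant '[[0,0,-0.1,0,0,0,0],[0,0,0,0,0,0,0],[0,0,0,0,0,0,0]]' | grep wrist; python3 gp.py 0 0 -8 0
python3 -m pendant '[[0,0,0.2,0,0,0,0],[0,0,0,0,0,0,0.7],[0,0,0,0,0,0,0.7],[0,0,0,0,0,0,0.7],[0,0,0,0,0,0,0.7],[0,0,0,0,0,0,0.7]]' | grep -E 'wrist|width'
python3 hand.py w9; python3 -m pendant '[[0,0,0.5,0,0,0,0.8],[0,0,1,0,0,0,0.8],[0,0,2,0,0,0,0.8],[0,0,4,0,0,0,0.8],[0,0,4,0,0,0,0.8],[0,0,3,0,0,0,0.8],[0,0,0,0,0,0,0.8],[0,0,0,0,0,0,0.8]]'|grep tool; python3 snap.py w10
python3 - <<'E'
import cv2,numpy as np
from bench import imaging
t=imaging.snapshot('side')[:,:,::-1]
b=cv2.imread('pics/w10.png')[100:370,130:430];cv2.imwrite('pics/c9.png',np.hstack([cv2.resize(b,(500,450)),cv2.resize(t[120:260,140:240],(300,450))]))
E
```

```text
wrist_force: [-2.3, -1.9, 8.7]
t 18.35 gauge org [0.5005 0.252  0.0624] gz [-0.003  0.     1.   ] yaw 19.7 F [-2.3 -1.9  8.7] T [-0.07  1.04  0.07]
wrist_force: [-0.3, 0.3, -0.1]
width: 0.0658
blue box [[188.0, 189.0], [367.0, 189.0], [367.0, 248.0], [188.0, 248.0]]
front top edge / front bottom edge / back top [[189.0, 193.7], [368.2, 193.7]] [[194.5, 188.1], [362.6, 188.2]] [[192.9, 249.0], [364.2, 249.0]]
tool_pos: [0.5001, 0.2521, 0.2918]
19.8 [0.5001 0.2521 0.2918] [ 1.7991e+02 -1.7000e-01  1.9730e+01]
```

View pics/c9.png

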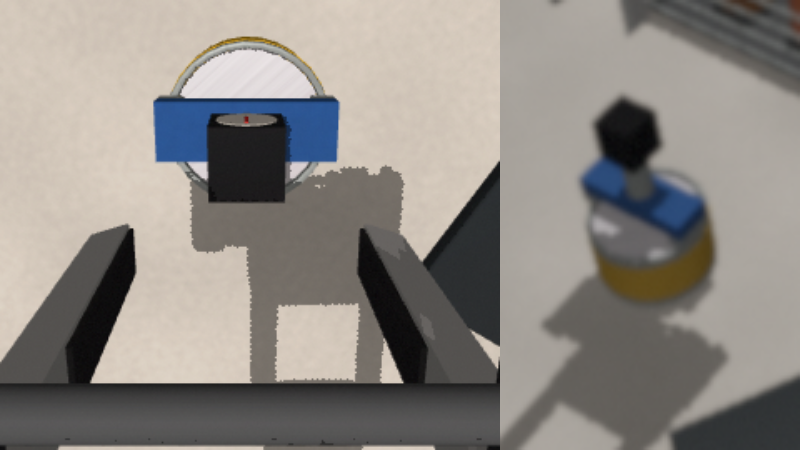

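The gauge stands alone, centred on the tin: the beam spans crop (154–339) and the rim (171–326), and both soles are on the rim. It hasn't moved since I let go.

```bash
python3 -c "
from bench import robot; print(robot.close_job())"
```

```text
the job is handed in; nothing more can be done
None
```

I zeroed the gauge standing free on the slate slab, then left it centred across the yellow-banded tin's rim with both feet seated, and handed the job in at about 20 s of the 64 s (no verdict was returned).

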